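# Zero the parts scale

## Task

The parts scale on the workshop bench is empty, but its tare dial is off zero. Turn the tare knob, the one on the housing with the round weighing pan, until its pointer stands on the long zero mark of its dial, then let go. Leave the similar knob of the bench timer as it is set.

Things in the scene. Friction and masses are not known exactly. Their poses are not given: they have to be found in the camera images.
- scale: Parts scale, fixed: grey housing 300 x 170 mm, top at 70 mm. Origin: on the bench below the tare knob's axis. x points to its steel weighing pan (160 mm across, rim 96 mm above the bench, centre at x = 142 mm), z up. The knob sits in a white dial 116 mm across; the zero mark is the dial's one long thick black mark, on the -x side, away from the pan; fine marks every 15 degrees.
- tare_grip (a point): Grip point of the black tare knob, on its upright axis, 102 mm above the bench. The grip bar is 50 mm long, 14 mm thick and rises 12 mm above this point; the round skirt (52 mm across) lies 22 mm below it. A flat pointer reaches 48 mm from the axis; a white line on the bar lies at its end. Axes turn with the knob: x along the bar to the pointer's tip, y across the bar, z up.
- tare (a joint): Angle of the tare knob in rad: 0 with the pointer on the zero mark, positive clockwise of it seen from above. It starts 0.5 to 1.35 rad clockwise of zero, can turn 1.7 rad either side, and light friction (0.04 N m) keeps it where it is left.
- timer_knob_tip (a point): Tip of the pointer of the bench timer's knob, 46 mm from that knob's axis, 75 mm above the bench. The timer is a fixed grey box 140 x 140 mm, 70 mm high, without a pan, with the same kind of knob and dial in the middle of its top, set anywhere. Scale and timer stand side by side, either one on the left.

How it is judged:
By the outcome, as a careful person would: the job done as asked, in the order asked, and still so for the second after the job is handed in, with the robot touching nothing.
It also fails if it takes over 32 s, if anything falls off the work surface, if the arm or the gripper's body presses on something with over 40 N, if the wrist force passes 120 N, or if a joint passes its speed limit or range.

## Robot

A 7-joint arm with a two-finger parallel gripper is mounted at the origin on the work surface. World frame = base frame: x ahead of the robot, y to its left, z up, the work surface at z = 0. Lengths are in m, angles in rad, forces in N, time in s.
With the tool pointing down it reaches from about 0.425 to 0.925 m from the base axis. Payload 6.8 kg.
Tool frame: the origin (TCP) lies midway between the tips of the shut fingers; the grasp point (between the pads) lies r.grip_point_offset behind it (r.grip_point_offset is the distance from the TCP to the grasp point, in m); z points along the fingers, y is the direction in which the jaws open and shut (so a half turn about z gives the same grasp; the last joint's range is limited). The gripper opens to 85 mm and grips with 20 to 120 N. Pads are 22 mm wide; open, the fingers measure 114 mm over their backs; the gripper's body (76 mm by 85 mm) begins 54 mm behind the grasp point. The pads swing forward as they close: fully open they stand 13 mm farther back than shut.
Start: joints at [-1.345, 0.477, 0.022, 1.555, -0.011, 1.109, -0.083], TCP at [0.221, 0.638, 0.231] pointing down, gripper open.
Joint ranges: [-2.96, 2.96], [-0.34, 2.1], [-1.41, 1.46], [0.24, 2.44], [-1.37, 4.51], [0.17, 1.92], [-2.96, 2.96]. Speed limits (rad/s): [2.39, 2.39, 3.14, 3.14, 3.14, 3.14, 3.14].

## Interface

Orientations are given as a rotation vector (axis times angle).
In Python, from bench import r gives the robot as it stands. The module is installed in compiled form; this text tells all that it offers.
- The arm moves only by the tool play_rows, never from a script. Its argument "deltas" is a list of rows, each a list of 3 entries, a list of its own where there are three numbers: the finger opening in mm, from 0 to 85.4, then the shift along the tool's x, y, z in mm, then the turn, a rotation vector about the tool's x, y, z in rad. A call has 1 to 8 rows; each row is the pose to reach, as a shift and turn from the pose measured when the call began, along the tool's axes at that moment; what a row does not reach only later rows make up. A row lasts 1/8 s, in which the tool goes at most 62.5 mm and 10.7 degrees, less where a joint would pass 70% of its speed; a pose out of reach is approached as far as the arm can. A call with a gripper value outside its range is refused whole. The fingers move at their own pace and stop on an object; "squeeze" is the grip in N (left out, the last holds). Time passes only in rows, so rows that repeat a pose let the fingers close. It gives the time, the measured TCP pose, the force and the opening at its end, in the units of the state.
- r.get_obs(): the state, without advancing time (a new reading comes with each control period).
- r.grab_frame(name): name is "scene" or "side" or "wrist"; returns (picture, depth): 384x512x3 uint8, red, green, blue; 384x512 float32, m along the optical axis (not along the pixel's ray), 0 where there is no reading.
- r.camera_model(name): a dict with "mtx" (3x3 intrinsics, pixels), "rvec" (rotation vector, rad) and "tvec" (3), from world to camera coordinates, as OpenCV has them; the wrist camera has in their place "T_tool_cam" (4x4, takes a point from camera to tool coordinates, whose origin is the TCP and whose axes are the flange's). Camera axes: x right, y down, z forward; pixel columns grow to the right and rows downward; lengths in m; the calibration is good to about 2 mm. A picture is of the moment at which its call begins: read the wrist's pose just before it. camera_model takes no time and is no camera call.
- r.hand_in(): hands the job in, once; it reports no verdict.
The state is a dict: "clock": time; "joints": joint angles; "qvel": joint speeds; "tau": joint torques, N m; "tcp_pos": TCP position; "orientation": TCP orientation; "contact_force": force on the tool from outside, world axes, zero at the start; "moment": the same for the moment, N m; "grip_width": finger opening in m.
Only numpy, scipy, OpenCV 4.12 (cv2) and the standard library are available. Lean on these libraries where they do the work, as an engineer would, in place of code of your own. Each camera call takes 0.05 s, during which the arm holds its last target. There are 200 camera calls.

## Working session

There is one attempt and no reset: what is moved stays moved. The work goes in short steps, Python scripts to look and compute and a tool call to move; the robot and the scene stay as the last step left them, time stands still between calls to the robot, and variables do not carry over. Pictures are saved under pics/ and viewed, about 8 in all and at most 12, crops included, and the job is handed in when it is done.

Besides the shell and the picture viewer there is one more tool, called after "Call:" as a command line: name --argument value ..., lists and objects as JSON in quotes. play_rows: Moves the arm, as the interface text tells. Its arguments: {"type":"object","properties":{"deltas":{"type":"array"},"squeeze":{"type":"number"}},"required":["deltas"]}

```bash
mkdir -p pics
python3 - <<'E'
from bench import r
import cv2,numpy as np
o=r.get_obs();print({k:np.round(v,3) for k,v in o.items()},r.grip_point_offset)
ims=[]
for n in("scene","side"):
    p,d=r.grab_frame(n);np.savez(f"{n}.npz",p=p,d=d);cv2.imwrite(f"pics/{n}0.png",p[...,::-1])
    m=r.camera_model(n);R=cv2.Rodrigues(np.array(m["rvec"]))[0];print(n,-R.T@np.array(m["tvec"]).ravel(),R[2])
print(r.camera_model("wrist"))
E
```

```text
{'clock': np.float64(0.0), 'joints': array([-1.345,  0.478,  0.022,  1.556, -0.011,  1.109, -0.083]), 'qvel': array([-0.001, -0.001, -0.001, -0.   , -0.   , -0.001,  0.001]), 'tau': array([-0.0000e+00, -5.9644e+01,  1.6080e+00, -2.8121e+01,  1.2000e-02,
        9.0000e-03, -0.0000e+00]), 'tcp_pos': array([0.221, 0.637, 0.23 ]), 'orientation': array([-5.220e-01, -3.098e+00,  3.000e-03]), 'contact_force': array([-0.497, -0.332,  0.954]), 'moment': array([-0.006,  0.013,  0.033]), 'grip_width': np.float64(0.085)} 0.0187
scene [0.87739946 0.4091369  0.6981614 ] [-0.47454347 -0.48017855 -0.73772425]
side [0.36483293 0.62893372 0.67230513] [ 0.16635659 -0.72713757 -0.66603036]
{'mtx': array([[302.56024706,   0.        , 259.73758138],
       [  0.        , 302.56024706, 193.27614968],
       [  0.        ,   0.        ,   1.        ]]), 'T_tool_cam': array([[ 1.11362460e-04, -9.50082984e-01, -3.11997292e-01,
         8.07838172e-02],
       [ 9.99999940e-01,  2.08551107e-04, -2.78138326e-04,
         9.58554161e-04],
       [ 3.29321871e-04, -3.11997243e-01,  9.50082950e-01,
        -1.43147907e-01],
       [ 0.00000000e+00,  0.00000000e+00,  0.00000000e+00,
         1.00000000e+00]])}
```

View pics/scene0.png

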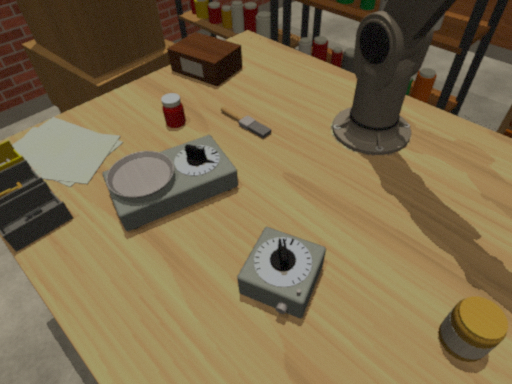

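View pics/side0.png

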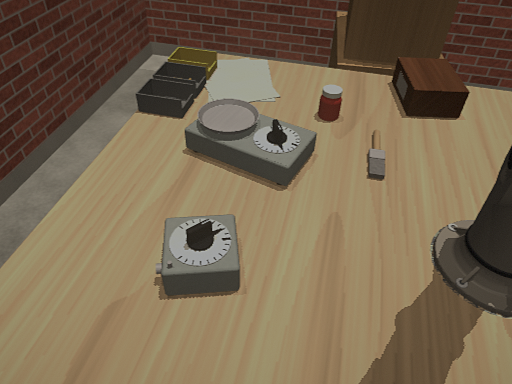

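The scale is at scene px (175,175), with its dial at about (197,158) and the pan at (141,176). The timer dial is at about (283,260). In the side view the tare dial is at about (277,137) and the pan at (228,118).

```bash
cat > h.py <<'E'
import cv2,numpy as np
from bench import r
from scipy.spatial.transform import Rotation as Ro
def ray(n,uv,z,o=None):
    """pixels -> world points on the plane at height z"""
    m=r.camera_model(n);uv=np.atleast_2d(uv).astype(float)
    d=np.c_[uv,np.ones(len(uv))]@np.linalg.inv(m["mtx"]).T
    if n=="wrist":
        T=m["T_tool_cam"];B=Ro.from_rotvec(o["orientation"]).as_matrix()
        c=B@T[:3,3]+o["tcp_pos"];d=d@(B@T[:3,:3]).T
    else:
        R=cv2.Rodrigues(np.array(m["rvec"]))[0];c=-R.T@np.array(m["tvec"]).ravel();d=d@R
    return (c+d*((z-c[2])/d[:,2])[:,None])[:,:2]
E
python3 - <<'E'
from h import *
cr=[]
for n,dial,pan in(("scene",(197,158),(141,176)),("side",(277,137),(228,118))):
    p=np.load(n+".npz")["p"]
    hsv=cv2.cvtColor(p,cv2.COLOR_RGB2HSV)
    w=((hsv[...,2]>150)&(hsv[...,1]<50)).astype(np.uint8)
    box=np.zeros_like(w);box[dial[1]-30:dial[1]+30,dial[0]-32:dial[0]+32]=1
    ys,xs=np.nonzero(w*box);P=ray(n,np.c_[xs,ys],.071)
    h=cv2.convexHull(P.astype(np.float32)*1000);c,rad=cv2.minEnclosingCircle(h);print(n,"dial",c,rad,len(xs))
    print(" pan approx",ray(n,[pan],.094))
    u,v=dial;cr.append(cv2.resize(p[v-30:v+30,u-38:u+38],None,fx=5,fy=5,interpolation=2))
cv2.imwrite("pics/crop.png",np.hstack(cr)[...,::-1])
E
```

```text
scene dial (495.189697265625, -214.01637268066406) 57.14088821411133 483
 pan approx [[ 0.63782527 -0.23982618]]
side dial (531.690185546875, -254.281005859375) 108.86344909667969 524
 pan approx [[ 0.62803469 -0.23659258]]
```

View pics/crop.png

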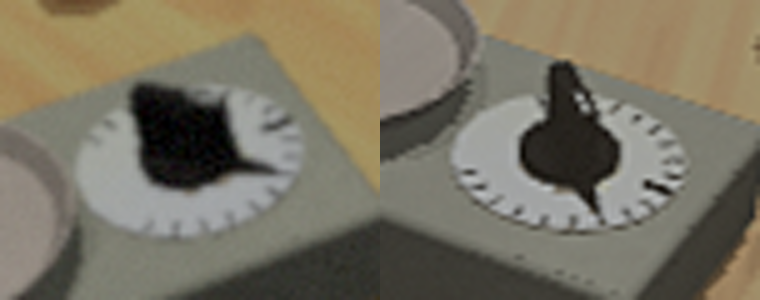

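The crops show the pointer tip (scene px ≈(216,161.6), side ≈(282.6,151)) clockwise of the thick zero mark (scene ≈(214,153.4), side ≈(294,144.4)).

Run:
```python
from h import *
o=r.get_obs();B=Ro.from_rotvec(o["orientation"]).as_matrix();print(B.round(3))
c=np.array([.495,-.214])
A=lambda p:np.degrees(np.arctan2(*(p-c)[::-1]))
for n,z,t in(("scene",(214,153.4),(216,161.6)),("side",(294,144.4),(282.6,151))):
    Z=ray(n,[z],.071)[0];T=ray(n,[t],.075)[0];print(n,Z,T,A(Z),A(T),np.linalg.norm(Z-c),np.linalg.norm(T-c))
for w in([.5,.25,.23],[.495,-.214,.23]):print("shift to",w,(B.T@(np.array(w)-o["tcp_pos"])*1000).round(1))
```

```text
[[-0.945  0.328 -0.   ]
 [ 0.328  0.945 -0.002]
 [-0.    -0.002 -1.   ]]
scene [ 0.45000899 -0.19720239] [ 0.46994533 -0.1655858 ] 159.52663744542036 117.36186117248045 0.048024486018492074 0.054513039732237374
side [ 0.44994451 -0.20174191] [ 0.471196   -0.16252578] 164.78013120833288 114.81795374300424 0.04669323272418849 0.05671177739101393
shift to [0.5, 0.25, 0.23] [-390.5 -274.5    0.9]
shift to [0.495, -0.214, 0.23] [-537.7 -714.5    1.7]
```

Call:
play_rows --deltas '[[45,[-49,-34,0],[0,0,0.1]],[45,[-98,-68,0],[0,0,0.2]],[45,[-147,-103,0],[0,0,0.3]],[45,[-196,-137,0],[0,0,0.4]],[45,[-245,-171,0],[0,0,0.5]],[45,[-294,-206,0],[0,0,0.6]],[45,[-343,-240,0],[0,0,0.7]],[45,[-390,-274,0],[0,0,0.75]]]'

```text
clock: 1.1
tcp_pos: [0.5005, 0.2488, 0.2308]
orientation: [1.623, 2.689, -0.003]
contact_force: [1.0, -0.0, 0.6]
grip_width: 0.0452
```

Run:
```python
from h import *
o=r.get_obs();B=Ro.from_rotvec(o["orientation"]).as_matrix();print(o["clock"],o["tcp_pos"],o["joints"].round(2),o["grip_width"]);print(B.round(3))
print((B.T@(np.array([.495,-.214,.23])-o["tcp_pos"])*1000).round(1))
```

```text
1.1 [0.50045335 0.24880057 0.23078698] [-0.84  0.29  0.33  1.85 -0.11  1.01  0.02] 0.04521364200079799
[[-0.466  0.885 -0.001]
 [ 0.885  0.466 -0.002]
 [-0.001 -0.001 -1.   ]]
[-406.9 -220.5    1.6]
```

Call:
play_rows --deltas '[[45,[-54,-29,0],[0,0,0]],[45,[-108,-58,0],[0,0,0]],[45,[-162,-88,0],[0,0,0]],[45,[-216,-117,0],[0,0,0]],[45,[-270,-146,0],[0,0,0]],[45,[-324,-176,0],[0,0,0]],[45,[-375,-203,0],[0,0,0]],[45,[-407,-220,0],[0,0,0]]]'

```text
clock: 2.1
tcp_pos: [0.4945, -0.217, 0.2315]
orientation: [1.627, 2.687, -0.004]
contact_force: [-0.7, 0.8, 0.3]
grip_width: 0.0451
```

Run:
```python
from h import *
o=r.get_obs();p,d=r.grab_frame("wrist");np.savez("w1.npz",p=p,d=d,**o);cv2.imwrite("pics/w1.png",p[...,::-1])
print(o["clock"],o["tcp_pos"],o["joints"].round(2))
```

```text
2.1 [ 0.49453763 -0.21696141  0.23154055] [-0.18  0.28  0.58  1.91 -0.18  1.    0.96]
```

View pics/w1.png

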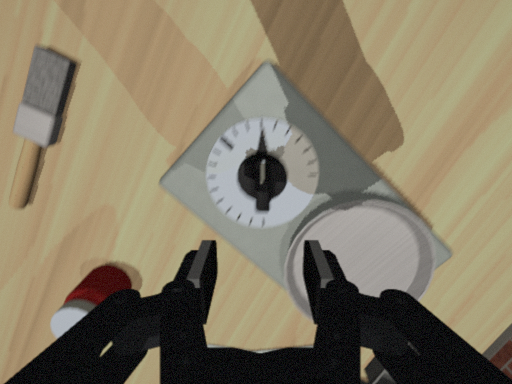

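Wrist view: the dial is centred near (262,172), with the pointer tip at about (263,130) and the zero mark at about (227,144). The pan is near (361,262).

```bash
cat > m.py <<'E'
from h import *
def measure(p,o,c0=None,name=None):
    g=cv2.cvtColor(p,cv2.COLOR_RGB2GRAY)
    # dial rim: radial edge search around guess, bright/neutral inside -> darker outside
    # fine polar sampling on the plane of the dial by projecting world points into the picture
    m=r.camera_model("wrist");T=m["T_tool_cam"];B=Ro.from_rotvec(o["orientation"]).as_matrix()
    R=(B@T[:3,:3]).T;t=-R@(B@T[:3,3]+o["tcp_pos"])
    def samp(c,rad,ang,z):
        W=np.stack([c[0]+rad*np.cos(ang),c[1]+rad*np.sin(ang),np.full(np.shape(rad),z)],-1).reshape(-1,3)
        uv=cv2.projectPoints(W,cv2.Rodrigues(R)[0],t,m["mtx"],None)[0].astype(np.float32)
        return cv2.remap(cv2.GaussianBlur(g,(0,0),.7),uv[...,0],uv[...,1],cv2.INTER_LINEAR).reshape(np.shape(rad)).astype(float)
    c=np.array(c0)
    a=np.radians(np.arange(0,360,3));rr=np.arange(.048,.068,.0005)
    for _ in range(4):
        S=samp(c,*np.meshgrid(rr,a),.071);G=np.diff(S,axis=1);k=G.argmin(1);ok=G.min(1)<-6
        x=c+np.c_[np.cos(a),np.sin(a)]*(rr[k]+.00025)[:,None];x=x[ok]
        w=np.ones(len(x))
        for _ in range(10):
            s=np.linalg.lstsq(np.c_[2*x,np.ones(len(x))]*w[:,None],(x**2).sum(1)*w,rcond=None)[0]
            R0=np.sqrt(s[2]+s[:2]@s[:2]);e=np.linalg.norm(x-s[:2],axis=1)-R0;w=(abs(e)<.002)+1e-3
        c=s[:2]
    print("dial",c.round(4),R0.round(4),int((w>.5).sum()))
    a=np.radians(np.arange(0,360,.5))
    for nm,lo,hi,z in(("ring44-55",.046,.055,.071),("ptr35-42",.034,.042,.075)):
        S=samp(c,*np.meshgrid(np.arange(lo,hi,.0005),a),z).mean(1)
        d=np.maximum(0,np.median(S)-S-25);i=np.argsort(-d)
        loc=[j for j in range(len(a)) if d[j]>0 and d[j]==max(d[(j+np.arange(-10,11))%len(a)])]
        out=[]
        for j in sorted(loc,key=lambda j:-d[j])[:5]:
            q=np.arange(-10,11);ww=d[(j+q)%len(a)];out.append((round(j*.5+(ww*q).sum()/ww.sum()*.5,1),round(d[j]),round(ww.sum())))
        print(nm,out)
    return c
E
python3 - <<'E'
from m import *
f=np.load("w1.npz");p=f["p"]
c=ray("wrist",[(262,172)],.071,f)[0];print(c,ray("wrist",[(361,262)],.095,f))
measure(p,f,c)
for n,uv,z in(("zero",(227,144),.071),("tip",(263,130),.075)):
  q=ray("wrist",[uv],z,f)[0];print(n,q)
cv2.imwrite("pics/w1c.png",cv2.resize(p[105:240,195:330],None,fx=4,fy=4,interpolation=2)[...,::-1])
E
```

```text
[ 0.49448503 -0.21214251] [[ 0.62906549 -0.2446942 ]]
dial [ 0.4962 -0.2152] 0.0582 32
ring44-55 [(np.float64(164.2), 54, 448), (np.float64(73.8), 31, 179), (np.float64(58.6), 24, 165), (np.float64(43.3), 18, 154), (np.float64(28.4), 16, 160)]
ptr35-42 [(np.float64(118.1), 109, 1536), (np.float64(303.6), 64, 1181), (np.float64(81.7), 11, 115), (np.float64(18.9), 5, 88), (np.float64(15.0), 4, 63)]
zero [ 0.44993184 -0.20284483]
tip [ 0.47523188 -0.17347891]
```

View pics/w1c.png

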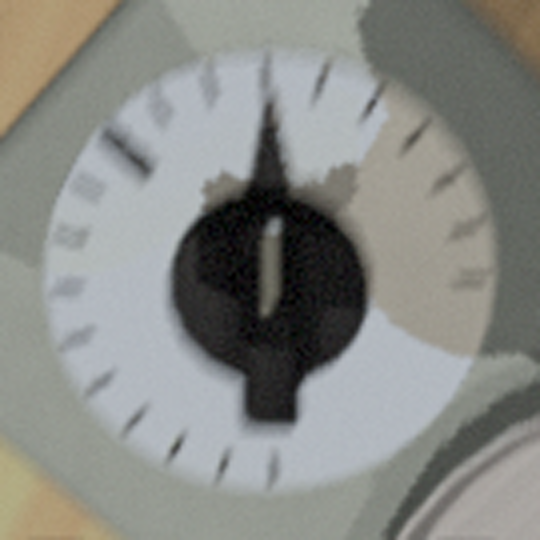

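The pointer is at about 118° world and zero at about 164°, so the knob needs about 46° counter-clockwise. The jaw axis is already aligned, so I go down on the bar.

Call:
play_rows --deltas '[[45,[1.5,2,40],[0,0,0]],[45,[1.5,2,80],[0,0,0]],[45,[1.5,2,110],[0,0,0]],[45,[1.5,2,130],[0,0,0]],[45,[1.5,2,145],[0,0,0]],[45,[1.5,2,145],[0,0,0]]]'

```text
clock: 2.9
tcp_pos: [0.4943, -0.2196, 0.0861]
orientation: [1.633, 2.683, -0.008]
contact_force: [0.2, 0.5, -0.1]
grip_width: 0.0449
```

Call:
play_rows --deltas '[[30,[0,0,0],[0,0,0]],[20,[0,0,0],[0,0,0]],[5,[0,0,0],[0,0,0]],[5,[0,0,0],[0,0,0]],[5,[0,0,0],[0,0,0]]]' --squeeze 25

```text
clock: 3.52
tcp_pos: [0.4983, -0.2181, 0.0874]
orientation: [1.627, 2.681, -0.002]
contact_force: [7.4, 3.8, -0.6]
grip_width: 0.0135
```

Run:
```python
from h import *
o=r.get_obs();p,d=r.grab_frame("wrist");np.savez("w2.npz",p=p,d=d,**o);cv2.imwrite("pics/w2.png",p[...,::-1])
print(o)
```

```text
{'clock': 3.525, 'joints': array([-0.08092346,  0.48801623,  0.48253502,  2.02010119, -0.33818062,
        0.70485311,  1.09282725]), 'qvel': array([-0.00056121,  0.00104122,  0.00059274,  0.00184685,  0.00036235,
        0.00015554, -0.00061484]), 'tau': array([  3.72666858, -45.97963214,  10.83988935, -15.38955688,
         1.65065289,   1.17178202,   0.07926815]), 'tcp_pos': array([ 0.49826295, -0.21808525,  0.08739406]), 'orientation': array([ 1.62676514e+00,  2.68060477e+00, -2.42689889e-03]), 'contact_force': array([ 7.37530654,  3.77536337, -0.55293554]), 'moment': array([ 0.87429356, -1.57672517, -0.03523834]), 'grip_width': 0.013521212379522652}
```

View pics/w2.png

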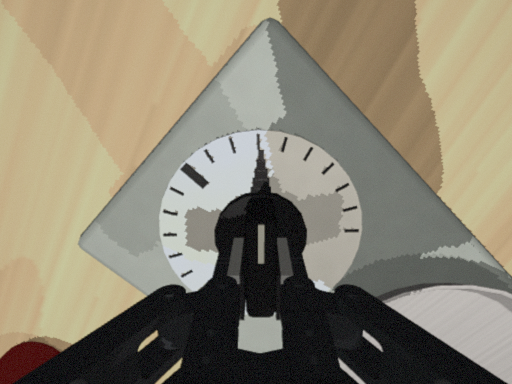

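Gripped, with an opening of 13.5 mm. The pointer is at about (261,145) and the thick zero mark at about (194,176). I'll refine both from this closer view.

Run:
```python
from m import *
f=np.load("w2.npz");p=f["p"]
# tick-mark points on a 58 mm-radius disc: outer ends & rim points picked from the view -> circle fit
rim=np.array([(160,222),(175,175),(208,143),(262,130),(310,141),(347,176),(362,222)],float)
P=ray("wrist",rim,.071,f)
s=np.linalg.lstsq(np.c_[2*P,np.ones(len(P))],(P**2).sum(1),rcond=None)[0];R0=np.sqrt(s[2]+s[:2]@s[:2])
print("hand rim fit",s[:2],R0)
c=measure(p,f,s[:2])
B=Ro.from_rotvec(f["orientation"]).as_matrix();print("c in tool mm",(B.T@(np.r_[c,.0874]-f["tcp_pos"])*1e3).round(1),"tool x bearing",np.degrees(np.arctan2(B[1,0],B[0,0])))
```

```text
hand rim fit [ 0.4965756  -0.21285018] 0.0579939106020921
dial [ 0.4965 -0.2134] 0.0584 76
ring44-55 [(np.float64(306.5), 130, 2654), (np.float64(324.5), 130, 2665), (np.float64(294.5), 129, 2676), (np.float64(279.5), 129, 2636), (np.float64(280.9), 129, 2592)]
ptr35-42 [(np.float64(284.0), 105, 2121), (np.float64(269.9), 103, 2059), (np.float64(310.4), 103, 2083), (np.float64(304.5), 103, 2131), (np.float64(326.5), 101, 2072)]
c in tool mm [ 5.   0.6 -0. ] tool x bearing 117.49550325735672
```

Call:
play_rows --deltas '[[30,[0,0,0],[0,0,0]],[30,[5,0.6,0],[0,0,0]],[30,[5,0.6,0],[0,0,0]],[30,[5,0.6,0],[0,0,0]]]'

```text
clock: 4.08
tcp_pos: [0.4961, -0.2135, 0.0873]
orientation: [1.627, 2.681, -0.003]
contact_force: [-0.2, 0.5, 0.1]
grip_width: 0.0299
```

Run:
```python
from m import *
f=np.load("w2.npz");c=np.array([.4965,-.2134])
z=ray("wrist",[(194,176)],.071,f)[0]-c;t=ray("wrist",[(261,145)],.075,f)[0]-c
print("w2 zero,tip",[(np.degrees(np.arctan2(v[1],v[0])).round(1),np.linalg.norm(v).round(4)) for v in(z,t)])
o=r.get_obs();B=Ro.from_rotvec(o["orientation"]).as_matrix();print("c in tool mm",(B.T@(np.r_[c,.0865]-o["tcp_pos"])*1e3).round(1),o["contact_force"],o["tcp_pos"],np.degrees(np.arctan2(B[1,0],B[0,0])))
```

```text
w2 zero,tip [(np.float64(164.4), np.float64(0.0494)), (np.float64(117.1), np.float64(0.0513))]
c in tool mm [-0.1  0.4  0.8] [-0.19356199  0.48139826  0.13186161] [ 0.49613497 -0.21350086  0.08734151] 117.48429600610207
```

Call:
play_rows --deltas '[[5,[0,0.4,0],[0,0,0]],[5,[0,0.4,0],[0,0,0]],[5,[0,0.4,0],[0,0,0]],[5,[0,0.4,0],[0,0,0]]]' --squeeze 25

```text
clock: 4.58
tcp_pos: [0.4963, -0.2135, 0.0874]
orientation: [1.628, 2.681, -0.003]
contact_force: [-0.8, -0.3, 2.6]
grip_width: 0.0135
```

Call:
play_rows --deltas '[[5,[0,0,0],[0,0,-0.13]],[5,[0,0,0],[0,0,-0.26]],[5,[0,0,0],[0,0,-0.39]],[5,[0,0,0],[0,0,-0.52]],[5,[0,0,0],[0,0,-0.65]],[5,[0,0,0],[0,0,-0.75]],[5,[0,0,0],[0,0,-0.8]],[5,[0,0,0],[0,0,-0.8]]]'

```text
clock: 5.58
tcp_pos: [0.4962, -0.2136, 0.0874]
orientation: [0.457, 3.104, -0.006]
contact_force: [-1.4, 0.0, 2.4]
grip_width: 0.0134
```

Run:
```python
from h import *
o=r.get_obs();p,d=r.grab_frame("wrist");np.savez("w3.npz",p=p,d=d,**o);cv2.imwrite("pics/w3.png",cv2.resize(p[60:330,120:420],None,fx=2,fy=2,interpolation=2)[...,::-1])
B=Ro.from_rotvec(o["orientation"]).as_matrix();print(o["clock"],o["tcp_pos"],o["contact_force"],o["moment"],o["grip_width"],np.degrees(np.arctan2(B[1,0],B[0,0])))
```

```text
5.575 [ 0.49616737 -0.21364544  0.08738253] [-1.43578945  0.03284609  2.39639459] [0.01525165 0.23474324 0.04185334] 0.013395692719733556 163.26343709933533
```

View pics/w3.png

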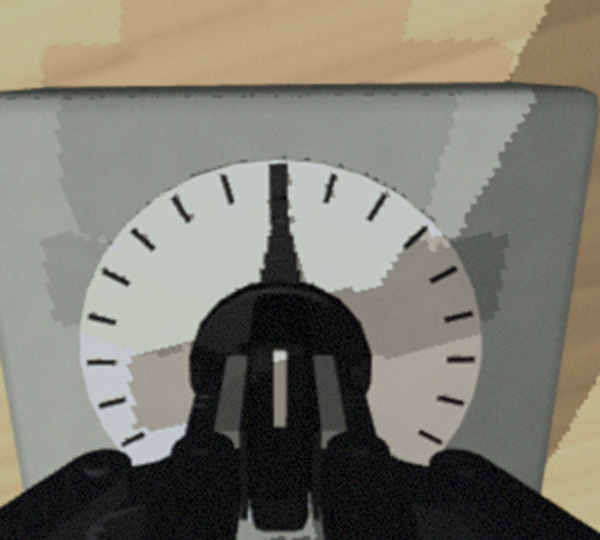

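The pointer tip now lies over the thick mark (crop ≈(280,190), mark centre ≈(278.5,170)). I'll measure the rest using the fine marks.

```bash
cat > fin.py <<'E'
from m import *
def fin(fn,marks,c,ptr=None):
    f=np.load(fn);g=cv2.cvtColor(f["p"],cv2.COLOR_RGB2GRAY).astype(float)
    P=[]
    for u,v in marks:            # darkness centroid in a small window about each mark
        u,v=int(u),int(v);w=g[v-6:v+7,u-6:u+7];d=np.maximum(0,np.median(w)-30-w)
        yy,xx=np.mgrid[-6:7,-6:7];P.append((u+(d*xx).sum()/d.sum(),v+(d*yy).sum()/d.sum()))
    W=ray("wrist",P,.071,f)
    # marks at 15 deg steps from zero: solve centre, radius, phase
    from scipy.optimize import least_squares
    k=np.radians(np.round((np.degrees(np.arctan2(*(W-c).T[::-1]))-164)/15)*15)
    fun=lambda q:(W-q[:2]-q[2]*np.c_[np.cos(q[3]+k),np.sin(q[3]+k)]).ravel()
    s=least_squares(fun,[*c,.052,np.radians(164)],loss="soft_l1",f_scale=.0005)
    print("centre",s.x[:2].round(4),"R",s.x[2].round(4),"zero bearing",np.degrees(s.x[3]).round(2),"res mm",(np.linalg.norm(s.fun.reshape(-1,2),axis=1)*1e3).round(1))
    q=[]
    for v in ptr:                # pointer centre on image rows in its tapered part
        row=g[v,ptr_lo:ptr_hi] if False else g[v];x=np.arange(len(row));m=(x>245)&(x<275);d=np.maximum(0,150-row[m]) ;q.append(((d>75)@x[m]/(d>75).sum(),v))
    T=ray("wrist",q,.075,f);b=np.degrees(np.arctan2(*(T-s.x[:2]).T[::-1]));print("pointer px",np.round(q,1).tolist(),"bearing",b.round(2))
E
python3 - <<'E'
from fin import *
M=np.array([(227,188),(181,208),(143,239),(116,275),(102,318),(101,362),(112,402),(133,438),(331,187),(377,206),(415,237),(444,275),(459,316),(461,359),(451,401),(430,437)])/2+[120,60]
fin("w3.npz",M,np.array([.4965,-.2134]),[158,164,170,176,182,188])
E
```

```text
centre [ 0.4969 -0.2129] R 0.0526 zero bearing 163.84 res mm [0.1 0.  0.1 0.1 0.1 0.1 0.2 0.1 0.3 0.1 0.3 0.2 0.1 0.1 0.1 0.1]
pointer px [[258.5, 158.0], [259.0, 164.0], [260.0, 170.0], [260.0, 176.0], [260.0, 182.0], [260.0, 188.0]] bearing [164.08 163.82 163.16 163.15 163.14 163.13]
```

Zero is at 163.84° and the pointer at about 163.15°, so I add 0.012 rad, then open and rise.

Call:
play_rows --deltas '[[5,[0,0,0],[0,0,-0.012]],[5,[0,0,0],[0,0,-0.012]],[5,[0,0,0],[0,0,-0.012]],[5,[0,0,0],[0,0,-0.012]]]'

```text
clock: 6.12
tcp_pos: [0.4962, -0.2137, 0.0874]
orientation: [0.439, 3.107, -0.006]
contact_force: [-0.7, -0.0, 2.6]
grip_width: 0.0136
```

Call:
play_rows --deltas '[[35,[0,0,0],[0,0,0]],[40,[0,0,0],[0,0,0]],[40,[0,0,0],[0,0,0]],[40,[0,0,-15],[0,0,0]],[40,[0,0,-40],[0,0,0]],[40,[0,0,-60],[0,0,0]],[40,[0,0,-60],[0,0,0]]]'

```text
clock: 7.0
tcp_pos: [0.4973, -0.2139, 0.1496]
orientation: [0.439, 3.102, -0.007]
contact_force: [-0.1, -0.1, 0.7]
grip_width: 0.0399
```

Run:
```python
from h import *
o=r.get_obs();p,d=r.grab_frame("wrist");np.savez("w4.npz",p=p,d=d,**o);cv2.imwrite("pics/w4.png",cv2.resize(p[60:330,120:420],None,fx=2,fy=2,interpolation=2)[...,::-1])
B=Ro.from_rotvec(o["orientation"]).as_matrix();print(o["clock"],o["tcp_pos"],o["contact_force"],o["grip_width"],np.degrees(np.arctan2(B[1,0],B[0,0])))
```

```text
7.0 [ 0.49731881 -0.21391398  0.14964898] [-0.1159645  -0.12763452  0.6579897 ] 0.03988259906246661 163.90729354124295
```

View pics/w4.png

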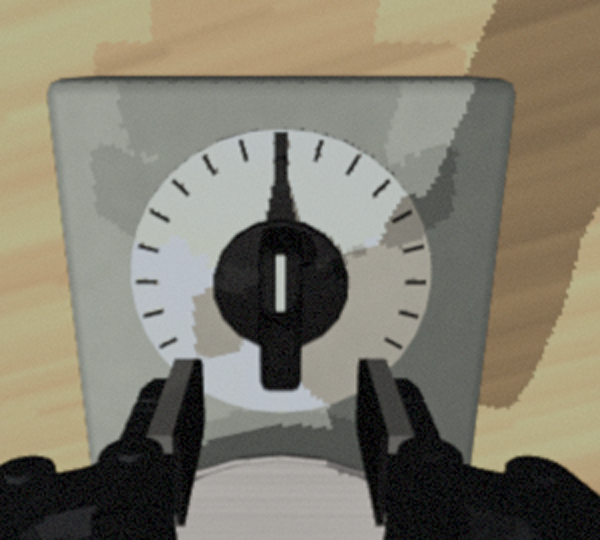

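Released and clear. The pointer and mark are in line (crop x≈281 throughout). One numeric check, then hand in.

Run:
```python
from fin import *
M=np.array([(244,151),(209,164),(180,187),(159,215),(148,247),(147,281),(154,314),(169,343),(319,151),(353,164),(382,187),(402,216),(413,248),(415,281),(408,315),(393,343)])/2+[120,60]
fin("w4.npz",M,np.array([.4968,-.213]),[144,147,150,153,156,159,162])
```

```text
centre [ 0.4964 -0.2127] R 0.0524 zero bearing 163.84 res mm [0.1 0.1 0.1 0.2 0.2 0.2 0.2 0.1 0.  0.2 0.  0.1 0.1 0.1 0.1 0.2]
pointer px [[260.0, 144.0], [260.0, 147.0], [260.5, 150.0], [260.5, 153.0], [260.0, 156.0], [260.5, 159.0], [260.0, 162.0]] bearing [163.95 163.95 163.44 163.41 163.95 163.33 163.95]
```

Pointer 163.7° ± 0.3 against zero at 163.84°: on the mark.

```bash
python3 -c "
from bench import r
print(r.get_obs()['clock'],r.hand_in())"
```

```text
the job is handed in; nothing more can be done
7.05 None
```

The tare knob's pointer now stands on the long zero mark. I turned it about 47° counter-clockwise, opened the gripper, rose about 60 mm clear, and handed in at 7.05 s.

- **Last check:** after release, the wrist image put the pointer at 163.7° ± 0.3° and the zero mark at 163.84°. That is agreement within the measurement noise. The contact force was about zero.
- **Correction on the way:** the first grip sat about 5 mm off the knob's axis along the bar. I opened, re-centred and gripped again before turning.
- **Timer:** the arm never went down to the timer's knob. I took no picture of the timer after the start, so its setting was not rechecked by camera.

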